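Slide a slate coaster off the stack and serve the cup on it

ROBOT

A 7-joint arm with a two-finger parallel gripper is mounted at the origin on the work surface. World frame = base frame: x ahead of the robot, y to its left, z up, the work surface at z = 0. Lengths are in m, angles in rad, forces in N, time in s.
With the tool pointing down it reaches from about 0.35 to 0.9 m from the base axis. Payload 8.1 kg.
Tool frame: the origin (TCP) lies midway between the tips of the shut fingers; the grasp point (between the pads) lies 19 mm behind it; z points along the fingers, y is the line along which they close (so a half turn about z gives the same grasp; the last joint's range is limited). The gripper opens to 92 mm and grips with 3 to 60 N. Pads are 19 mm wide; open, the fingers measure 130 mm over their backs; the gripper's body (75 mm by 190 mm) begins 47 mm behind the grasp point.
Start: joints at [1.198, 0.434, 0.025, 1.573, -0.012, 1.134, -0.075], TCP at [0.167, -0.602, 0.227] pointing down, gripper open.
Joint ranges: [-2.62, 2.62], [-0.44, 2.09], [-1.27, 1.32], [0.08, 2.57], [-1.32, 4.46], [0.12, 2], [-2.74, 2.74]. Speed limits (rad/s): [2.22, 2.22, 3.01, 3.01, 3.14, 3.14, 3.14].

INTERFACE

Orientations are given as a rotation vector (axis times angle).
In Python, from cell import arm gives the robot as it stands.
- The arm moves only by the tool move_arm, never from a script. Its argument "motion" is a list of rows, each an object of numbers: "tx", "ty", "tz": the shift along the tool's x, y, z normalised to -1 to 1, where 1 is 1000 mm; "twist": the turn about the tool's z normalised to -1 to 1, where 1 is pi/2 rad. In form: [{"tx": .., "ty": .., "tz": .., "twist": ..}, ...]. A call has 1 to 12 rows; each row shifts and turns the commanded pose from where the row before left it, along the tool's axes as they then stand; what a row does not reach is not made up. A row lasts 1/10 s, in which the tool goes at most 50 mm and 8.59 degrees, less where a joint would pass 70% of its speed; a pose out of reach is approached as far as the arm can. A call with a number of a shift or a turn outside -1 to 1 is refused whole. A call with a gripper value outside its range is refused whole. "gripper" is the gripper's target within -1 to 1 (shut at 1, half-way at 0, fully open at -1), set as the call begins (left out, the last holds). The fingers move at their own pace and stop on an object; "squeeze" is the grip in N (left out, the last holds). Time passes only in rows, so rows that do not move let the fingers close. It gives the time, the measured TCP pose, the force, the opening and the grip force at its end, in the units of the state.
- arm.observe(): the state, without advancing time (a new reading comes with each control period).
- arm.get_image(name): name is "side" or "top" or "wrist"; returns the picture (420x560x3 uint8, red, green, blue); there is no depth.
- arm.calibration(name): a dict with "K" (3x3 intrinsics, pixels), "k1" (the pictures are not rectified: a ray, as slopes to the right and down, at radius r is drawn at 1 + k1 r^2 times it, then the intrinsics apply), "T" (4x4, takes a point from camera to world coordinates). Camera axes: x right, y down, z forward; pixel columns grow to the right and rows downward; lengths in m; the calibration is good to about 2 mm. A picture is of the moment at which its call begins: read the wrist's pose just before it. calibration takes no time and is no camera call; for the wrist camera it gives the pose at the moment of the call.
- arm.sign_off(): hands the job in; it is judged then, once.
Trained networks look in the newest picture that a camera, given by its name, has taken for a name from the list of things; names that differ only in an ending like _2 or _b are one class to them, and where a whole thing is asked for, a point or a joint stands for the part that bears it (a point fixed in the world has none). Each returns a list of dicts, best first, with "conf" (0 to 1); they miss things now and then, are a little off and sometimes report something else, mostly with a low value. They report only what shows in the picture. A call takes as long as a camera call. They do not tell look-alikes from the thing itself.
- arm.look_for(camera, query): "point" ([column, row] as shares, 0 to 1, of the picture: columns of its width, rows of its height, amid what is visible of it).
- arm.regions_of(camera, query): "region" (420x560 bool, what is visible of it) and "point" ([column, row] as shares, 0 to 1, of the picture: columns of its width, rows of its height, amid what is visible of it).
- arm.place_of(camera, query): "point" ([column, row] as shares, 0 to 1, of the picture: columns of its width, rows of its height: a listed point, or the origin of a listed thing).
The state is a dict: "clock": time; "joints": joint angles; "dq": joint speeds; "joint_efforts": joint torques, N m; "position": TCP position; "ee_rot": TCP orientation; "force": force on the tool from outside, world axes, zero at the start; "ft_torque": the same for the moment, N m; "width": opening from 0.0 (shut) to 1.0 (fully open); "gripper_force": force on a finger pad.
Only numpy, scipy, OpenCV 4.12 (cv2) and the standard library are available. Lean on these libraries where they do the work, as an engineer would, in place of code of your own. Each camera call takes 0.05 s, during which the arm holds its last target. There are 200 camera calls.

TASK

The slate coasters are too wide to grip in their holder: with light fingertip pressure from above, slide only the top one out of the holder's open side until it lies flat, wholly on the wooden serving board and roughly square with it, without lifting it and without dragging the others along. Then set the small cup gently upright on that coaster, whole foot on the slate, let go, and leave everything else as it is.

Things in the scene. Friction and masses are not known exactly. Their poses are not given: they have to be found in the camera images.
- coaster_top: top one of four equal loose square coasters, slate on thin cork, 100 x 100 x 8 mm, about 180 g. Origin: centre of its underside, z up, x and y along its edges; its upper face, 8 mm above, starts level with the holder's walls. Slides on the next coaster and on the board with friction 0.33 to 0.51; rubber pads grip it better. Touch it slowly (5 mm/s), press with 8 to 11 N; over 22 N is too hard
- coaster_second: second coaster from the top, same size, origin at the centre of its underside; stays in the holder
- coaster_third: third coaster from the top, same size; stays in the holder
- coaster_bottom: bottom coaster, same size, lies on the holder's base plate; stays in the holder
- holder: pale wooden coaster holder, fixed, on rubber feet that hold its underside 3 to 5 mm off the counter. Base plate 5 mm thick; 6 mm walls on its -x, +x and -y sides, their tops 37 mm above its underside; open on its +y side. Channel 105 mm wide (x -52.5 to 52.5) from the back wall's face (y = -50.5) to the open end (y = +50.5 mm). Origin: on the underside, middle of the channel
- board: oiled wooden serving board, fixed, 160 (x) x 200 (y) x 26 mm thick, on rubber feet that hold its underside 2 to 6 mm off the counter, lying off the holder's open side, gap 3 to 10 mm, its +y about along the holder's +y. Origin: centre of its underside. Its upper face is 2 to 4 mm lower than the top coaster's underside in the stack, so the coaster dips and then drops as it crosses
- cup: small white ceramic cup with straight sides, 60 mm across, 65 mm high, about 160 g, standing on the counter; one handle on its +y side stands 36 mm out. Origin at the centre of its foot, z up; walls 4 mm. Best gripped across x, clear of the handle
- jar: empty glass clip-lid jar, 88 mm across, 128 mm high, bystander; origin at the centre of its foot
- spoon: steel tablespoon with a round bowl and flat handle, 176 mm long, lying on the counter, bystander; origin under its middle, bowl towards +x
- bowl: white bowl with two lemons, 124 mm across, about 80 mm high, bystander; origin at the centre of its foot
Not all that is in view belongs to the job. What is shaped like the coaster_top but green or pink is not meant.

How it is judged:
On the way:
1. the top coaster lies flat and wholly on the board (x of coaster_top in the frame of board between -0.032 and 0.032 m and y of coaster_top in the frame of board between -0.052 and 0.052 m and z of coaster_top in the frame of board below 0.0275 m and angle between coaster_top's own z axis and vertical below 0.02 rad), for 0.2 s.
At the end, for the whole second after the job is handed in: The former top coaster lies flat, wholly on the board (to 2 mm), within 15 degrees of square with it; the cup stands upright and still on it, within 22 mm of its middle along each edge; the other coasters are within 6 mm of their start, jar, spoon and bowl within 15 mm; the robot has let go (all of step 1 and angle between the y axis of coaster_top and the y axis of board, either way round below 0.26 rad and x of cup in the frame of coaster_top between -0.022 and 0.022 m and y of cup in the frame of coaster_top between -0.022 and 0.022 m and z of cup in the frame of coaster_top between 0.0065 and 0.0095 m and angle between cup's own z axis and vertical below 0.05 rad and linear speed of each of cup, coaster_top below 0.01 m/s and distance of each of coaster_second, coaster_third, coaster_bottom from where it was at the start of the episode below 0.006 m and distance of each of jar, spoon, bowl from where it was at the start of the episode below 0.015 m); the robot touches nothing.
It fails at once if the top coaster is pressed with more than 22 N (contact force between the fingers and coaster_top above 22 N).
It fails at once if the top coaster is lifted instead of slid (height (world z) of coaster_top above 0.042 m).
It fails at once if the other coasters are dragged along (6 mm) (distance of any of coaster_second, coaster_third, coaster_bottom from where it was at the start of the episode above 0.006 m).
It fails at once if the cup is banged down on the coaster (over 60 N) (contact force between cup and coaster_top above 60 N).
It fails at once if jar, spoon or bowl is shoved (distance of any of jar, spoon, bowl from where it was at the start of the episode above 0.015 m).
It also fails if it takes over 72 s, if anything falls off the work surface, if the arm or the gripper's body presses on something with over 40 N, if the wrist force passes 120 N, or if a joint passes its speed limit or range.

## Working session

There is one attempt and no reset: what is moved stays moved. The work goes in short steps, Python scripts to look and compute and a tool call to move; the robot and the scene stay as the last step left them, time stands still between calls to the robot, and variables do not carry over. Pictures are saved under pics/ and viewed, at most 10 in all, crops included, and the job is handed in when it is done.

Besides the shell and the picture viewer there is one more tool, called after "Emit:" by a JSON object that holds its "api" and its "payload". move_arm: Moves the arm, as the interface text tells. Scaled input: -1 to 1 covers 1000 mm each way for a shift and pi/2 rad each way for a turn. Its arguments: {"type":"object","properties":{"motion":{"type":"array","items":{"type":"object","properties":{"tx":{"type":"number"},"ty":{"type":"number"},"tz":{"type":"number"},"twist":{"type":"number"}}}},"gripper":{"type":"number"},"squeeze":{"type":"number"}},"required":["motion"]}

```bash
ls; mkdir -p pics; cat > h.py <<'E'
import numpy as np, cv2
from cell import arm
from scipy.spatial.transform import Rotation as R
def ray(cam,px,C=None):
    C=C or arm.calibration(cam);K=np.array(C["K"]);T=np.array(C["T"])
    d=np.array([C["k1"],0,0,0,0],float)
    s=cv2.undistortPoints(np.array([[px]],float),K,d)[0,0]
    return T[:3,3],T[:3,:3]@np.array([s[0],s[1],1])
def at(cam,px,z,C=None):
    o,d=ray(cam,px,C);return o+d*(z-o[2])/d[2]
def proj(cam,P,C=None):
    C=C or arm.calibration(cam);T=np.linalg.inv(np.array(C["T"]))
    return cv2.projectPoints(np.atleast_2d(P).astype(float),cv2.Rodrigues(T[:3,:3])[0],T[:3,3],np.array(C["K"]),np.array([C["k1"],0,0,0,0],float))[0][:,0]
def save(cam,n,crop=None,s=1):
    im=arm.get_image(cam)[:,:,::-1]
    o=im if crop is None else im[crop[1]:crop[3],crop[0]:crop[2]]
    cv2.imwrite(f"pics/{n}.png",cv2.resize(o,None,fx=s,fy=s,interpolation=cv2.INTER_CUBIC));return im
E
python3 - <<'E'
from h import *
a=arm.get_image("top");b=arm.get_image("side")
cv2.imwrite("pics/ts.png",a[:,:,::-1]);cv2.imwrite("pics/s.png",b[:,:,::-1])
s=arm.observe();print(s)
W=np.array([560,420])
for q,z in [("coaster_top",.035),("holder",.004),("board",.004),("cup",0),("jar",0),("spoon",0),("bowl",0)]:
    for c in("top","side"):
        for r in arm.place_of(c,q)[:4]:
            px=np.array(r["point"])*W;print(q,c,round(r["conf"],2),px.round(),at(c,px,z).round(3))
E
```

```text
pics
{'clock': 0.1, 'joints': array([ 1.19841777,  0.43515782,  0.02498497,  1.57396352, -0.01162624,
        1.13399408, -0.07511054]), 'dq': array([-0.00195356, -0.00238712, -0.00103237, -0.00080933, -0.00090426,
       -0.00135797,  0.0015927 ]), 'joint_efforts': array([ 3.42326639e-03, -6.69127393e+01,  9.88394022e-01, -3.15149903e+01,
       -6.04429725e-02,  3.73512274e-02,  1.32652553e-04]), 'position': array([ 0.16641066, -0.60198726,  0.22603724]), 'ee_rot': array([-3.11174222e+00, -4.22145121e-01,  4.56558820e-04]), 'force': array([ 0.1865821 ,  0.24246279, -0.90972254]), 'ft_torque': array([ 0.00826138, -0.01544213, -0.00091599]), 'gripper_force': 0.0, 'width': 1.0041273685872703}
coaster_top top 0.66 [358. 294.] [ 0.302 -0.2    0.035]
coaster_top top 0.65 [309. 128.] [ 0.719 -0.082  0.035]
coaster_top top 0.58 [312. 195.] [ 0.545 -0.089  0.035]
coaster_top side 0.87 [248. 182.] [ 0.707 -0.049  0.035]
coaster_top side 0.84 [396. 235.] [ 0.287 -0.16   0.035]
coaster_top side 0.78 [297. 198.] [ 0.56  -0.093  0.035]
holder side 0.82 [300. 208.] [ 0.546 -0.094  0.004]
holder side 0.63 [193. 321.] [0.486 0.336 0.004]
holder side 0.29 [298. 204.] [ 0.561 -0.103  0.004]
board top 0.56 [252. 211.] [0.507 0.06  0.004]
board side 0.96 [272. 246.] [0.508 0.06  0.004]
cup top 0.8 [148. 217.] [0.49  0.328 0.   ]
cup top 0.51 [398. 152.] [ 0.669 -0.319  0.   ]
cup side 0.59 [196. 316.] [0.495 0.322 0.   ]
jar top 0.79 [396. 234.] [ 0.452 -0.305  0.   ]
jar side 0.79 [373. 189.] [ 0.448 -0.303  0.   ]
spoon top 0.73 [166. 135.] [0.71  0.293 0.   ]
spoon side 0.86 [150. 256.] [0.713 0.291 0.   ]
bowl top 0.92 [400. 150.] [ 0.675 -0.325  0.   ]
bowl side 0.78 [316. 148.] [ 0.694 -0.337  0.   ]
```

View pics/ts.png

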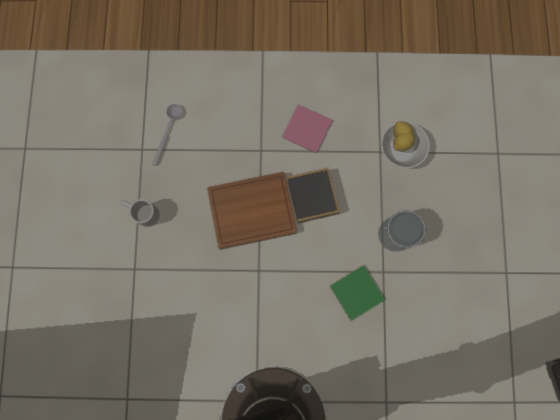

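View pics/s.png

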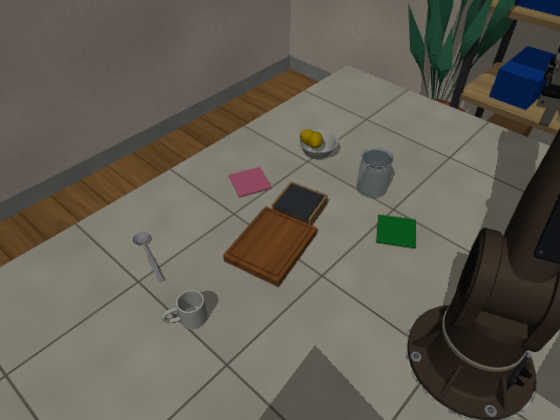

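Slate coaster in the holder is at top px (312,195). The look-alikes are the green one (358,294) and the pink one (308,128). The slate in the holder beside the board fits the description. The cup is at (144,212) with its handle to the upper left. Next I check the choice in one close crop and measure the edges.

```bash
python3 - <<'E'
from h import *
W=np.array([560,420])
im=save("top","c1",(195,155,355,260),5)
def rect(m,z,cam="top"):
    n,l,st,_=cv2.connectedComponentsWithStats(m.astype(np.uint8));m=(l==1+np.argmax(st[1:,4]))
    c=cv2.findContours(m.astype(np.uint8),cv2.RETR_EXTERNAL,cv2.CHAIN_APPROX_NONE)[0][0][:,0]
    w=np.array([at(cam,p,z)[:2] for p in c.astype(float)])
    r=cv2.minAreaRect((w*1000).astype(np.float32));return np.round(r[0],1),np.round(r[1],1),round(r[2],1),m.sum()
g=im.max(2); roi=np.zeros(g.shape,bool); roi[165:225,285:342]=1
print("dark",rect((g<75)&roi,.045))
for q,z in(("coaster_top",.043),("board",.03),("holder",.041)):
    for r in arm.regions_of("top",q)[:3]:
        print(q,round(r["conf"],2),np.round(np.array(r["point"])*W),rect(r["region"],z))
E
```

```text
dark (array([544.6, -88.2]), array([102.5, 101.4]), 13.5, np.int64(1650))
coaster_top 0.87 [312. 194.] (array([544.4, -87.6]), array([100. , 101.2]), 13.7, np.int64(1548))
coaster_top 0.68 [356. 294.] (array([ 304.8, -196. ]), array([97.2, 99.3]), 31.1, np.int64(1657))
coaster_top 0.66 [306. 128.] (array([717.2, -76.5]), array([ 98.8, 100.2]), 66.3, np.int64(1422))
board 0.77 [254. 210.] (array([505.4,  59.8]), array([163.7, 202.1]), 11.7, np.int64(5067))
board 0.49 [171. 120.] (array([704.8, 292.7]), array([ 43.1, 172.5]), 67.0, np.int64(405))
holder 0.22 [142. 210.] (array([500.5, 334.5]), array([104.3,  61.9]), 52.6, np.int64(718))
```

View pics/c1.png

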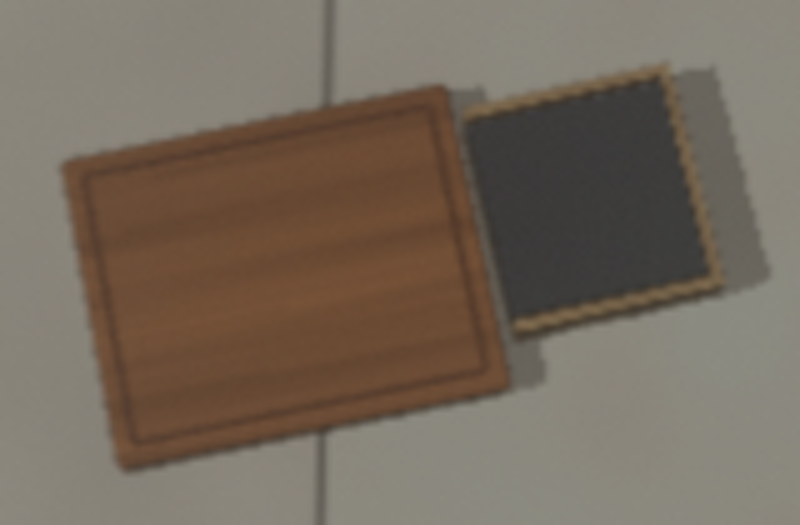

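The crop confirms a dark slate in pale walls that is open towards the board on the left. I'll move above it with the fingers shut.

Emit:
{"api": "move_arm", "payload": {"motion": [{"tx": 0.038, "ty": -0.03}, {"tx": 0.038, "ty": -0.03}, {"tx": 0.038, "ty": -0.03}, {"tx": 0.038, "ty": -0.03}, {"tx": 0.038, "ty": -0.03}, {"tx": 0.038, "ty": -0.03}, {"tx": 0.038, "ty": -0.03}, {"tx": 0.038, "ty": -0.03}, {"tx": 0.038, "ty": -0.03}, {"tx": 0.038, "ty": -0.03}, {"tx": 0.038, "ty": -0.03}, {"tx": 0.038, "ty": -0.03}], "gripper": 1, "squeeze": 10}}

```text
invalid input
```

Emit:
{"api": "move_arm", "payload": {"motion": [{"twist": -0.09}, {"twist": -0.09}, {"twist": -0.09}, {"twist": -0.09}, {"twist": -0.09}, {"twist": -0.09}, {"twist": -0.09}, {"twist": -0.09}, {"twist": -0.09}, {"twist": -0.09}, {"twist": -0.09}, {}]}}

```text
invalid input
```

Emit:
{"api": "move_arm", "payload": {"motion": [{"tx": 0.038, "ty": -0.03, "tz": 0, "twist": 0}, {"tx": 0.038, "ty": -0.03, "tz": 0, "twist": 0}, {"tx": 0.038, "ty": -0.03, "tz": 0, "twist": 0}, {"tx": 0.038, "ty": -0.03, "tz": 0, "twist": 0}, {"tx": 0.038, "ty": -0.03, "tz": 0, "twist": 0}, {"tx": 0.038, "ty": -0.03, "tz": 0, "twist": 0}, {"tx": 0.038, "ty": -0.03, "tz": 0, "twist": 0}, {"tx": 0.038, "ty": -0.03, "tz": 0, "twist": 0}, {"tx": 0.038, "ty": -0.03, "tz": 0, "twist": 0}, {"tx": 0.038, "ty": -0.03, "tz": 0, "twist": 0}, {"tx": 0.038, "ty": -0.03, "tz": 0, "twist": 0}, {"tx": 0.038, "ty": -0.03, "tz": 0, "twist": 0}], "gripper": 1, "squeeze": 10}}

```text
clock: 2.2
position: [0.5111, -0.1323, 0.227]
ee_rot: [3.113, 0.422, 0.001]
force: [0.0, 0.6, -0.2]
width: 0.022
gripper_force: 0.0
```

Emit:
{"api": "move_arm", "payload": {"motion": [{"tx": 0, "ty": 0, "tz": 0, "twist": -0.09}, {"tx": 0, "ty": 0, "tz": 0, "twist": -0.09}, {"tx": 0, "ty": 0, "tz": 0, "twist": -0.09}, {"tx": 0, "ty": 0, "tz": 0, "twist": -0.09}, {"tx": 0, "ty": 0, "tz": 0, "twist": -0.09}, {"tx": 0, "ty": 0, "tz": 0, "twist": -0.09}, {"tx": 0, "ty": 0, "tz": 0, "twist": -0.09}, {"tx": 0, "ty": 0, "tz": 0, "twist": -0.09}, {"tx": 0, "ty": 0, "tz": 0, "twist": -0.09}, {"tx": 0, "ty": 0, "tz": 0, "twist": -0.09}, {"tx": 0, "ty": 0, "tz": 0, "twist": -0.09}]}}

```text
clock: 3.3
position: [0.5101, -0.1341, 0.2268]
ee_rot: [1.915, 2.49, -0.0]
force: [0.1, -0.6, 0.2]
width: 0.005
gripper_force: 0.0
```

```bash
python3 - <<'E'
from h import *
W=np.array([560,420])
C=arm.calibration("wrist");s=arm.observe();print(s["position"],s["ee_rot"])
im=save("wrist","w1");np.savez("w1.npz",im=im,**{k:np.array(v) for k,v in C.items()})
def rect(m,z,cam="wrist"):
    n,l,st,_=cv2.connectedComponentsWithStats(m.astype(np.uint8));m=(l==1+np.argmax(st[1:,4]))
    c=cv2.findContours(m.astype(np.uint8),cv2.RETR_EXTERNAL,cv2.CHAIN_APPROX_NONE)[0][0][:,0]
    w=np.array([at(cam,p,z,C)[:2] for p in c.astype(float)])
    r=cv2.minAreaRect((w*1000).astype(np.float32));return np.round(r[0],1),np.round(r[1],1),round(r[2],1),m.sum()
for q,z in(("coaster_top",.041),("board",.030)):
    for r in arm.regions_of("wrist",q)[:2]:
        print(q,round(r["conf"],2),np.round(np.array(r["point"])*W),rect(r["region"],z))
E
```

```text
[ 0.51014851 -0.13405696  0.22681715] [ 1.91501778e+00  2.49013255e+00 -1.41343692e-04]
coaster_top 0.63 [ 75. 190.] (array([ 323.9, -189.8]), array([94.5, 91.4]), 31.4, np.int64(9440))
coaster_top 0.58 [335. 146.] (array([546.2, -90.7]), array([100.8, 101.1]), 13.4, np.int64(12198))
board 0.74 [340.  43.] (array([523.1,  -5.3]), array([159.7,  70. ]), 14.6, np.int64(16044))
```

View pics/w1.png

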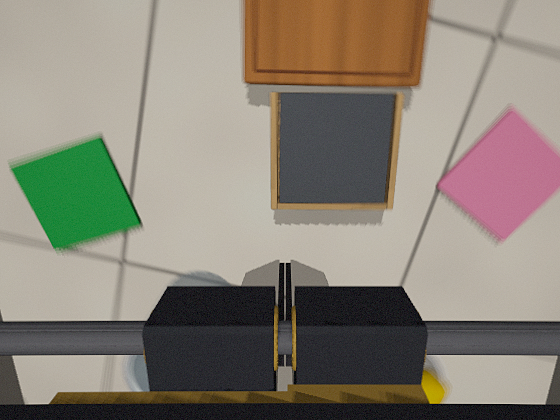

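The image shows the slate at wrist px (336,150) and the board edge at row 85, agreeing with the top view. I'm descending over the coaster's middle.

Emit:
{"api": "move_arm", "payload": {"motion": [{"tx": 0.0085, "ty": 0.0115, "tz": 0, "twist": 0}, {"tx": 0.0085, "ty": 0.0115, "tz": 0.03, "twist": 0}, {"tx": 0.0085, "ty": 0.0115, "tz": 0.045, "twist": 0}, {"tx": 0.0085, "ty": 0.0112, "tz": 0.045, "twist": 0.015}, {"tx": 0, "ty": 0, "tz": 0.037, "twist": 0}, {"tx": 0, "ty": 0, "tz": 0.015, "twist": 0}, {"tx": 0, "ty": 0, "tz": 0, "twist": 0}, {"tx": 0, "ty": 0, "tz": 0, "twist": 0}]}}

```text
clock: 4.25
position: [0.5466, -0.0886, 0.0552]
ee_rot: [1.952, 2.461, 0.001]
force: [0.4, 0.2, 0.5]
width: 0.002
gripper_force: 0.0
```

Emit:
{"api": "move_arm", "payload": {"motion": [{"tx": 0, "ty": 0, "tz": 0.005, "twist": 0}, {"tx": 0, "ty": 0, "tz": 0.004, "twist": 0}, {"tx": 0, "ty": 0, "tz": 0.002, "twist": 0}, {"tx": 0, "ty": 0, "tz": 0.0005, "twist": 0}, {"tx": 0, "ty": 0, "tz": 0.0005, "twist": 0}, {"tx": 0, "ty": 0, "tz": 0.0005, "twist": 0}, {"tx": 0, "ty": 0, "tz": 0.0005, "twist": 0}]}}

```text
clock: 4.95
position: [0.5459, -0.0896, 0.0418]
ee_rot: [1.951, 2.462, 0.0]
force: [0.5, -0.5, 0.4]
width: 0.004
gripper_force: 0.0
```

Emit:
{"api": "move_arm", "payload": {"motion": [{"tx": 0, "ty": 0, "tz": 0.0005, "twist": 0}, {"tx": 0, "ty": 0, "tz": 0.0005, "twist": 0}, {"tx": 0, "ty": 0, "tz": 0, "twist": 0}]}}

```text
clock: 5.25
position: [0.5459, -0.0895, 0.0408]
ee_rot: [1.951, 2.462, -0.0]
force: [0.3, -0.7, 2.4]
width: 0.006
gripper_force: 0.7
```

Emit:
{"api": "move_arm", "payload": {"motion": [{"tx": 0, "ty": 0, "tz": 0.0005, "twist": 0}, {"tx": 0, "ty": 0, "tz": 0.0005, "twist": 0}, {"tx": 0, "ty": 0, "tz": 0, "twist": 0}]}}

```text
clock: 5.55
position: [0.5459, -0.0895, 0.0407]
ee_rot: [1.951, 2.462, -0.0]
force: [-4.8, 0.5, 13.8]
width: 0.007
gripper_force: 6.8
```

Emit:
{"api": "move_arm", "payload": {"motion": [{"tx": 0.001, "ty": 0, "tz": -0.0003, "twist": 0}, {"tx": 0.002, "ty": 0, "tz": 0, "twist": 0}, {"tx": 0.002, "ty": 0, "tz": 0, "twist": 0}, {"tx": 0.002, "ty": 0, "tz": 0, "twist": 0}, {"tx": 0.001, "ty": 0, "tz": 0, "twist": 0}]}}

```text
clock: 6.05
position: [0.545, -0.0825, 0.0407]
ee_rot: [1.951, 2.46, 0.001]
force: [0.6, -2.9, 6.7]
width: 0.005
gripper_force: 2.9
```

Emit:
{"api": "move_arm", "payload": {"motion": [{"tx": 0.002, "ty": 0, "tz": 0.0002, "twist": 0}, {"tx": 0.002, "ty": 0, "tz": 0, "twist": 0}, {"tx": 0.003, "ty": 0, "tz": 0, "twist": 0}, {"tx": 0.003, "ty": 0, "tz": 0, "twist": 0}, {"tx": 0.003, "ty": 0, "tz": 0, "twist": 0}, {"tx": 0.001, "ty": 0, "tz": 0, "twist": 0}]}}

```text
clock: 6.65
position: [0.5421, -0.0688, 0.0407]
ee_rot: [1.95, 2.459, 0.001]
force: [1.9, -3.5, 6.7]
width: 0.004
gripper_force: 3.6
```

```bash
python3 - <<'E'
from h import *
s=arm.observe();print(s["position"],s["force"])
im=save("wrist","w2")
for i,c in enumerate(("wrist","top","side")):
    arm.get_image(c)
    for r in arm.place_of(c,"coaster_top")[:4]:
        px=np.array(r["point"])*[560,420];print(c,round(r["conf"],2),px.round(),at(c,px,.033).round(4))
E
```

```text
[ 0.54209287 -0.06880698  0.04073767] [ 1.88222181 -3.48007373  6.69434544]
wrist 0.74 [281. 276.] [ 0.5412 -0.0704  0.033 ]
top 0.73 [305. 198.] [ 0.5357 -0.073   0.033 ]
top 0.63 [307. 129.] [ 0.7164 -0.0789  0.033 ]
top 0.59 [359. 294.] [ 0.3019 -0.2047  0.033 ]
side 0.84 [398. 235.] [ 0.2834 -0.1675  0.033 ]
side 0.75 [295. 201.] [ 0.558  -0.0835  0.033 ]
side 0.67 [252. 182.] [ 0.6991 -0.0573  0.033 ]
```

View pics/w2.png

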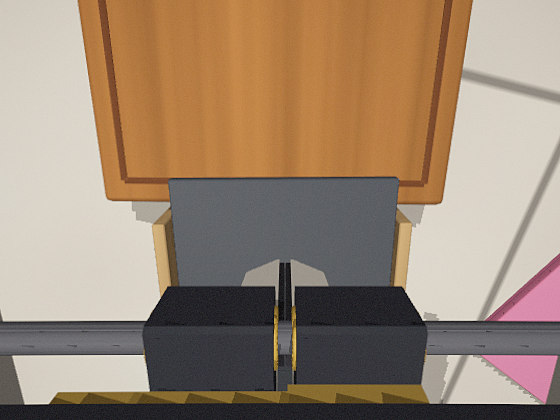

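The coaster follows the pads: its front edge (row 180) is now over the board. I'll keep sliding.

Emit:
{"api": "move_arm", "payload": {"motion": [{"tx": 0.002, "ty": 0, "tz": 0.0002, "twist": 0}, {"tx": 0.003, "ty": 0, "tz": 0, "twist": 0}, {"tx": 0.003, "ty": 0, "tz": 0, "twist": 0}, {"tx": 0.003, "ty": 0, "tz": 0, "twist": 0}, {"tx": 0.003, "ty": 0, "tz": 0, "twist": 0}, {"tx": 0.003, "ty": 0, "tz": 0, "twist": 0}, {"tx": 0.003, "ty": 0, "tz": 0, "twist": 0}]}}

```text
clock: 7.7
position: [0.5379, -0.0498, 0.0407]
ee_rot: [1.951, 2.458, 0.001]
force: [1.2, -4.2, 8.7]
width: 0.005
gripper_force: 4.4
```

Emit:
{"api": "move_arm", "payload": {"motion": [{"tx": 0.002, "ty": 0, "tz": 0, "twist": 0}, {"tx": 0.002, "ty": 0, "tz": 0, "twist": 0}, {"tx": 0.002, "ty": 0, "tz": 0, "twist": 0}, {"tx": 0.002, "ty": 0, "tz": 0, "twist": 0}, {"tx": 0.002, "ty": 0, "tz": 0, "twist": 0}]}}

```text
clock: 8.2
position: [0.5355, -0.04, 0.0406]
ee_rot: [1.951, 2.459, 0.001]
force: [2.3, -4.4, 8.7]
width: 0.003
gripper_force: 4.2
```

Emit:
{"api": "move_arm", "payload": {"motion": [{"tx": 0.002, "ty": 0, "tz": 0, "twist": 0}, {"tx": 0.002, "ty": 0, "tz": 0, "twist": 0}, {"tx": 0.001, "ty": 0, "tz": 0, "twist": 0}]}}

```text
clock: 8.5
position: [0.5342, -0.0347, 0.0405]
ee_rot: [1.95, 2.46, 0.001]
force: [1.2, -3.4, 6.8]
width: -0.001
gripper_force: 3.5
```

Emit:
{"api": "move_arm", "payload": {"motion": [{"tx": 0.001, "ty": 0, "tz": 0.0002, "twist": 0}, {"tx": 0.001, "ty": 0, "tz": 0.0001, "twist": 0}, {"tx": 0.001, "ty": 0, "tz": 0.0001, "twist": 0}]}}

```text
clock: 8.8
position: [0.5337, -0.0322, 0.0403]
ee_rot: [1.951, 2.459, 0.001]
force: [1.3, -3.6, 10.6]
width: 0.002
gripper_force: 4.7
```

Emit:
{"api": "move_arm", "payload": {"motion": [{"tx": 0.001, "ty": 0, "tz": 0, "twist": 0}, {"tx": 0.0015, "ty": 0, "tz": 0, "twist": 0}, {"tx": 0.0015, "ty": 0, "tz": 0.0001, "twist": 0}]}}

```text
clock: 9.1
position: [0.5327, -0.0282, 0.0401]
ee_rot: [1.951, 2.459, 0.001]
force: [0.2, -4.5, 9.3]
width: 0.005
gripper_force: 4.3
```

Emit:
{"api": "move_arm", "payload": {"motion": [{"tx": 0.002, "ty": 0, "tz": 0.0001, "twist": 0}, {"tx": 0.002, "ty": 0, "tz": 0, "twist": 0}, {"tx": 0.002, "ty": 0, "tz": 0.0001, "twist": 0}, {"tx": 0.002, "ty": 0, "tz": 0, "twist": 0}, {"tx": 0.002, "ty": 0, "tz": 0.0001, "twist": 0}]}}

```text
clock: 9.6
position: [0.5303, -0.0184, 0.0397]
ee_rot: [1.951, 2.459, 0.001]
force: [0.4, -2.9, 7.8]
width: 0.006
gripper_force: 3.9
```

Emit:
{"api": "move_arm", "payload": {"motion": [{"tx": 0.002, "ty": 0, "tz": 0.0002, "twist": 0}, {"tx": 0.002, "ty": 0, "tz": 0, "twist": 0}, {"tx": 0.002, "ty": 0, "tz": 0.0001, "twist": 0}, {"tx": 0.002, "ty": 0, "tz": 0, "twist": 0}, {"tx": 0.002, "ty": 0, "tz": 0.0001, "twist": 0}]}}

```text
clock: 10.1
position: [0.5281, -0.0087, 0.0393]
ee_rot: [1.951, 2.459, 0.001]
force: [0.6, -4.0, 9.0]
width: 0.01
gripper_force: 4.3
```

```bash
python3 - <<'E'
from h import *
C=arm.calibration("wrist");im=arm.get_image("wrist");T=arm.get_image("top")
P=arm.observe()["position"];print(P)
for c,CC in(("wrist",C),("top",None)):
  for r in arm.regions_of(c,"coaster_top")[:3]:
    m=r["region"].astype(np.uint8);k=cv2.findContours(m,cv2.RETR_EXTERNAL,cv2.CHAIN_APPROX_NONE)[0];k=max(k,key=len)[:,0].astype(float)
    w=np.array([at(c,p,.0395,CC)[:2] for p in k])
    a=np.radians(103.3);u=np.array([np.cos(a),np.sin(a)]);v=np.array([np.sin(a),-np.cos(a)])
    d=(w-P[:2])@np.c_[u,v];rr=cv2.minAreaRect((w*1000).astype(np.float32))
    print(c,round(r["conf"],2),"along",d[:,0].min().round(4),d[:,0].max().round(4),"across",d[:,1].min().round(4),d[:,1].max().round(4),rr)
E
```

```text
[ 0.5279832  -0.00834545  0.03934277]
wrist 0.9 along -0.0733 -0.0419 across 0.098 0.1365 ((655.184326171875, -37.240962982177734), (39.59993362426758, 30.444005966186523), 15.778440475463867)
wrist 0.86 along -0.0028 0.0494 across -0.049 0.0499 ((523.1266479492188, 14.526132583618164), (98.93367767333984, 52.0118408203125), 13.117033004760742)
top 0.65 along -0.1713 -0.0693 across 0.1051 0.2359 ((720.62646484375, -75.83953857421875), (97.9770278930664, 97.4765853881836), 65.73204803466797)
top 0.46 along 0.0315 0.0519 across -0.0512 0.0435 ((514.4365234375, 32.416419982910156), (94.93365478515625, 19.26600456237793), 16.01662254333496)
```

Emit:
{"api": "move_arm", "payload": {"motion": [{"tx": 0.002, "ty": 0, "tz": 0.0002, "twist": 0}, {"tx": 0.002, "ty": 0, "tz": 0, "twist": 0}, {"tx": 0.002, "ty": 0, "tz": 0.0001, "twist": 0}, {"tx": 0.002, "ty": 0, "tz": 0, "twist": 0}, {"tx": 0.002, "ty": 0, "tz": 0.0001, "twist": 0}, {"tx": 0.002, "ty": 0, "tz": 0, "twist": 0}]}}

```text
clock: 10.9
position: [0.5255, 0.0029, 0.039]
ee_rot: [1.951, 2.459, 0.001]
force: [0.8, -4.1, 9.5]
width: 0.001
gripper_force: 4.4
```

Emit:
{"api": "move_arm", "payload": {"motion": [{"tx": 0.002, "ty": 0, "tz": 0.0001, "twist": 0}, {"tx": 0.002, "ty": 0, "tz": 0, "twist": 0}, {"tx": 0.002, "ty": 0, "tz": 0, "twist": 0}]}}

```text
clock: 11.2
position: [0.5241, 0.0088, 0.0389]
ee_rot: [1.951, 2.459, 0.001]
force: [0.7, -0.6, 0.0]
width: -0.002
gripper_force: 0.0
```

Emit:
{"api": "move_arm", "payload": {"motion": [{"tx": 0, "ty": 0, "tz": 0.0005, "twist": 0}, {"tx": 0, "ty": 0, "tz": 0.0003, "twist": 0}, {"tx": 0, "ty": 0, "tz": 0, "twist": 0}]}}

```text
clock: 11.5
position: [0.5226, 0.0099, 0.0372]
ee_rot: [1.951, 2.462, 0.0]
force: [-0.2, -0.4, 4.4]
width: 0.005
gripper_force: 2.4
```

Emit:
{"api": "move_arm", "payload": {"motion": [{"tx": 0, "ty": 0, "tz": 0.0004, "twist": 0}, {"tx": 0.002, "ty": 0, "tz": 0, "twist": 0}, {"tx": 0.002, "ty": 0, "tz": 0, "twist": 0}, {"tx": 0.002, "ty": 0, "tz": 0, "twist": 0}]}}

```text
clock: 11.9
position: [0.522, 0.0147, 0.0372]
ee_rot: [1.951, 2.46, -0.0]
force: [0.5, -3.9, 8.3]
width: 0.005
gripper_force: 3.7
```

Emit:
{"api": "move_arm", "payload": {"motion": [{"tx": 0.002, "ty": 0, "tz": 0, "twist": 0}, {"tx": 0.003, "ty": 0, "tz": 0, "twist": 0}, {"tx": 0.003, "ty": 0, "tz": 0, "twist": 0}, {"tx": 0.003, "ty": 0, "tz": 0, "twist": 0}, {"tx": 0.003, "ty": 0, "tz": 0, "twist": 0}, {"tx": 0.003, "ty": 0, "tz": 0, "twist": 0}, {"tx": 0.003, "ty": 0, "tz": 0, "twist": 0}, {"tx": 0.003, "ty": 0, "tz": 0, "twist": 0}, {"tx": 0.003, "ty": 0, "tz": 0, "twist": 0}, {"tx": 0.003, "ty": 0, "tz": 0, "twist": 0}, {"tx": 0.001, "ty": 0, "tz": 0, "twist": 0}]}}

```text
clock: 13.0
position: [0.5151, 0.0443, 0.0372]
ee_rot: [1.951, 2.46, 0.0]
force: [0.2, -3.6, 8.2]
width: 0.006
gripper_force: 3.8
```

Emit:
{"api": "move_arm", "payload": {"motion": [{"tx": 0, "ty": 0, "tz": -0.0006, "twist": 0}, {"tx": 0, "ty": 0, "tz": -0.001, "twist": 0}, {"tx": 0, "ty": 0, "tz": -0.005, "twist": 0}, {"tx": -0.02, "ty": 0, "tz": -0.03, "twist": 0}, {"tx": -0.02, "ty": 0, "tz": -0.04, "twist": 0}, {"tx": -0.02, "ty": 0, "tz": -0.04, "twist": 0}, {"tx": -0.02, "ty": 0, "tz": -0.04, "twist": 0}, {"tx": 0, "ty": 0, "tz": 0, "twist": 0}], "gripper": -1}}

```text
clock: 13.8
position: [0.5359, -0.0359, 0.1985]
ee_rot: [1.952, 2.452, 0.006]
force: [1.1, -0.6, -0.3]
width: 0.652
gripper_force: 0.0
```

```bash
python3 - <<'E'
from h import *
C=arm.calibration("wrist");im=save("wrist","w3");arm.get_image("top");arm.get_image("side")
def show(c,q,z,CC=None,n=3):
  for r in arm.regions_of(c,q)[:n]:
    k=max(cv2.findContours(r["region"].astype(np.uint8),cv2.RETR_EXTERNAL,cv2.CHAIN_APPROX_NONE)[0],key=len)[:,0].astype(float)
    w=np.array([at(c,p,z,CC)[:2] for p in k]);rr=cv2.minAreaRect((w*1000).astype(np.float32))
    print(c,q,round(r["conf"],2),np.round(np.array(r["point"])*[560,420]),np.round(rr[0],1),np.round(rr[1],1),round(rr[2],1))
show("wrist","coaster_top",.037,C);show("wrist","board",.029,C,1)
show("top","coaster_top",.037);show("top","board",.029,None,1)
show("top","cup",.065,None,2)
# cup foot and handle from both views
for c in("top","side"):
  for q in("cup",):
    for r in arm.place_of(c,q)[:2]:
      px=np.array(r["point"])*[560,420];print(c,round(r["conf"],2),px.round(1),at(c,px,0).round(4))
im=arm.get_image("top");cv2.imwrite("pics/cup.png",cv2.resize(im[180:250,100:190,::-1],None,fx=7,fy=7,interpolation=cv2.INTER_CUBIC))
E
```

```text
wrist coaster_top 0.72 [ 28. 272.] [ 322.4 -170.1] [89.5 68. ] 31.5
wrist coaster_top 0.68 [458. 254.] [711.  -68.7] [91.3 94.4] 65.0
wrist coaster_top 0.6 [280.  92.] [517.6  41.6] [99.8 99.9] 13.4
wrist board 0.86 [222.  88.] [514.1  35.9] [158.9 150.3] 12.9
top coaster_top 0.64 [259. 205.] [516.5  44.2] [101.3 100.7] 13.3
top board 0.89 [236. 219.] [504.9  65.3] [161.5 191.5] 12.5
top cup 0.87 [141. 211.] [495.8 329.8] [104.1  58.6] 57.7
side 0.9 [193.1 319.3] [0.492  0.3328 0.    ]
```

View pics/w3.png

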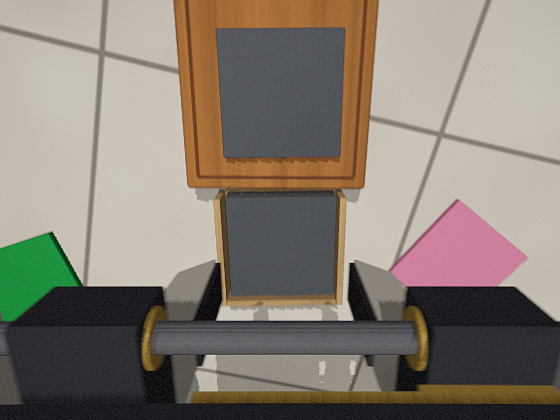

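View pics/cup.png

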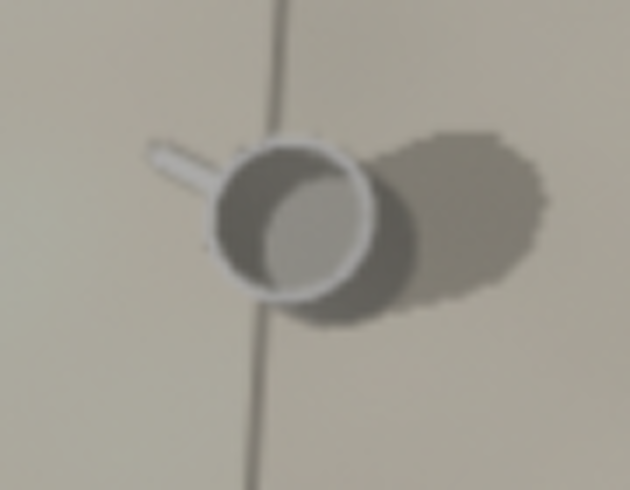

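The slate lies flat at wrist px (281,92) inside the board's rim, and the second coaster is still in the holder. In the cup crop the rim centre is at about top px (142,211), with the handle tip at (122,202).

```bash
python3 - <<'E'
from h import *
c=at("top",(141.9,211.1),.065);h=at("top",(122.1,201.7),.04)
d=h-c;print(c,h,np.degrees(np.arctan2(d[1],d[0])),np.hypot(*d[:2]))
s=arm.observe();r=R.from_rotvec(s["ee_rot"]).as_matrix();x=r[:,0];y=r[:,1];psi=np.degrees(np.arctan2(x[1],x[0]))
print(s["position"],psi, s["joints"].round(2));D=c-s["position"]
print("tx,ty",D[:2]@x[:2],D[:2]@y[:2])
E
```

```text
[0.49356271 0.32456771 0.065     ] [0.52101964 0.38283595 0.04      ] 64.76942858764285 0.06441328212485013
[ 0.53232747 -0.03271372  0.19281354] 103.2397860801981 [ 0.38  0.38 -0.55  1.81  0.23  1.02 -0.03]
tx,ty 0.35666307045891293 0.04409274770486892
```

Emit:
{"api": "move_arm", "payload": {"motion": [{"tx": 0.043, "ty": 0, "tz": 0, "twist": 0}, {"tx": 0.043, "ty": 0, "tz": 0, "twist": 0}, {"tx": 0.043, "ty": 0, "tz": 0, "twist": 0}, {"tx": 0.043, "ty": 0, "tz": 0, "twist": 0}, {"tx": 0.043, "ty": 0, "tz": 0, "twist": 0}, {"tx": 0.043, "ty": 0, "tz": 0, "twist": 0}, {"tx": 0.043, "ty": 0, "tz": 0, "twist": 0}, {"tx": 0, "ty": 0, "tz": 0, "twist": 0.085}, {"tx": 0, "ty": 0, "tz": 0, "twist": 0.085}, {"tx": 0, "ty": 0, "tz": 0, "twist": 0.085}, {"tx": 0, "ty": 0, "tz": 0, "twist": 0.085}, {"tx": 0, "ty": 0, "tz": 0, "twist": 0.085}], "gripper": -1}}

```text
clock: 15.55
position: [0.4637, 0.2601, 0.1931]
ee_rot: [-2.655, -1.68, 0.001]
force: [-0.0, -0.6, 0.1]
width: 1.003
gripper_force: 0.0
```

```bash
python3 - <<'E'
from h import *
C=arm.calibration("wrist");s=arm.observe();im=save("wrist","w4")
r=R.from_rotvec(s["ee_rot"]).as_matrix();x=r[:,0];y=r[:,1]
print(s["position"],np.degrees(np.arctan2(x[1],x[0])),s["width"])
for q in arm.place_of("wrist","cup")[:2]:
    p=at("wrist",np.array(q["point"])*[560,420],0,C);D=p-s["position"];print(q,p.round(4),"tx,ty",D@x,D@y)
print("0.4935,.3246,.065 projects",proj("wrist",[.4935,.3246,.065],C))
E
```

```text
[0.46365875 0.26012286 0.19309471] 64.6587817409887 1.0027625212927924
{'point': [0.5116, 0.2526], 'conf': 0.91} [0.4967 0.3241 0.    ] tx,ty 0.0720221226322886 0.002552469373478357
0.4935,.3246,.065 projects [[282.71321297 110.64124899]]
```

View pics/w4.png

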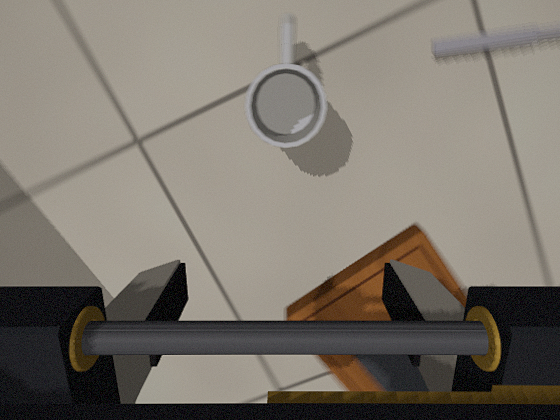

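The rim centre is at (287,105) with the handle straight up, so the yaw suits. I'll go over the cup and down.

Emit:
{"api": "move_arm", "payload": {"motion": [{"tx": 0.037, "ty": 0.0013, "tz": 0, "twist": 0}, {"tx": 0.037, "ty": 0.0013, "tz": 0, "twist": 0}, {"tx": 0, "ty": 0, "tz": 0.03, "twist": 0}, {"tx": 0, "ty": 0, "tz": 0.035, "twist": 0}, {"tx": 0, "ty": 0, "tz": 0.035, "twist": 0}, {"tx": 0, "ty": 0, "tz": 0.035, "twist": 0}, {"tx": 0, "ty": 0, "tz": 0.025, "twist": 0}, {"tx": 0, "ty": 0, "tz": 0.01, "twist": 0}, {"tx": 0, "ty": 0, "tz": 0, "twist": 0}]}}

```text
clock: 16.55
position: [0.4968, 0.3255, 0.0221]
ee_rot: [-2.648, -1.69, 0.004]
force: [0.6, 0.1, 1.4]
width: 1.002
gripper_force: 0.0
```

Emit:
{"api": "move_arm", "payload": {"motion": [{"tx": 0, "ty": 0, "tz": 0, "twist": 0}, {"tx": 0, "ty": 0, "tz": 0, "twist": 0}, {"tx": 0, "ty": 0, "tz": 0, "twist": 0}, {"tx": 0, "ty": 0, "tz": 0, "twist": 0}, {"tx": 0, "ty": 0, "tz": 0, "twist": 0}, {"tx": 0, "ty": 0, "tz": 0, "twist": 0}, {"tx": 0, "ty": 0, "tz": 0, "twist": 0}], "gripper": 1, "squeeze": 12}}

```text
clock: 17.25
position: [0.4976, 0.3262, 0.0239]
ee_rot: [-2.65, -1.687, -0.001]
force: [-1.9, -0.5, 5.9]
width: 0.635
gripper_force: 12.0
```

Emit:
{"api": "move_arm", "payload": {"motion": [{"tx": 0, "ty": 0, "tz": -0.005, "twist": 0}, {"tx": 0, "ty": 0, "tz": -0.015, "twist": 0}, {"tx": 0, "ty": 0, "tz": -0.02, "twist": 0}, {"tx": 0, "ty": 0, "tz": -0.02, "twist": 0}, {"tx": 0, "ty": 0, "tz": -0.02, "twist": 0}, {"tx": 0, "ty": 0, "tz": -0.02, "twist": 0}, {"tx": 0, "ty": 0, "tz": 0, "twist": 0}], "squeeze": 15}}

```text
clock: 17.95
position: [0.4989, 0.3272, 0.127]
ee_rot: [-2.65, -1.687, -0.008]
force: [0.6, 0.5, -1.5]
width: 0.632
gripper_force: 15.0
```

Emit:
{"api": "move_arm", "payload": {"motion": [{"tx": -0.015, "ty": 0.008, "tz": 0, "twist": 0}, {"tx": -0.033, "ty": 0.0185, "tz": 0, "twist": 0}, {"tx": -0.035, "ty": 0.0195, "tz": 0, "twist": 0}, {"tx": -0.035, "ty": 0.0195, "tz": 0, "twist": 0}, {"tx": -0.035, "ty": 0.0195, "tz": 0, "twist": 0}, {"tx": -0.035, "ty": 0.0195, "tz": 0, "twist": 0}, {"tx": -0.033, "ty": 0.0185, "tz": 0, "twist": 0}, {"tx": -0.02, "ty": 0.011, "tz": 0, "twist": 0}, {"tx": -0.007, "ty": 0.0035, "tz": 0, "twist": 0}, {"tx": 0, "ty": 0, "tz": 0, "twist": 0}, {"tx": 0, "ty": 0, "tz": 0, "twist": 0}]}}

```text
clock: 19.05
position: [0.5167, 0.0441, 0.1231]
ee_rot: [-2.649, -1.688, -0.0]
force: [-0.2, 0.9, -2.3]
width: 0.635
gripper_force: 15.0
```

Emit:
{"api": "move_arm", "payload": {"motion": [{"tx": 0, "ty": 0, "tz": 0.012, "twist": 0}, {"tx": 0, "ty": 0, "tz": 0.015, "twist": 0}, {"tx": 0, "ty": 0, "tz": 0.014, "twist": 0}, {"tx": 0, "ty": 0, "tz": 0.009, "twist": 0}, {"tx": 0, "ty": 0, "tz": 0.005, "twist": 0}, {"tx": 0, "ty": 0, "tz": 0.001, "twist": 0}, {"tx": 0, "ty": 0, "tz": 0, "twist": 0}, {"tx": 0, "ty": 0, "tz": 0, "twist": 0}]}}

```text
clock: 19.85
position: [0.5175, 0.0432, 0.0678]
ee_rot: [2.65, 1.687, 0.001]
force: [0.6, 0.3, -0.9]
width: 0.635
gripper_force: 15.0
```

```bash
python3 - <<'E'
from h import *
s=arm.observe();P=s["position"];print(P,s["force"])
zf=P[2]-.0239
arm.get_image("side");arm.get_image("top")
for c in("side","top"):
  for q,z in(("cup",zf),("coaster_top",.029)):
    for r in arm.place_of(c,q)[:2]:
      px=np.array(r["point"])*[560,420];print(c,q,round(r["conf"],2),px.round(),at(c,px,z).round(4))
save("side","s2",(210,170,350,290),5)
E
```

```text
[0.51752008 0.04321689 0.06780175] [ 0.6070084   0.31970057 -0.94932019]
side cup 0.74 [273. 231.] [0.5182 0.0442 0.0439]
side coaster_top 0.78 [398. 229.] [ 0.2964 -0.1868  0.029 ]
side coaster_top 0.63 [271. 232.] [0.5276 0.0424 0.029 ]
top coaster_top 0.67 [306. 130.] [ 0.7159 -0.0767  0.029 ]
```

View pics/s2.png

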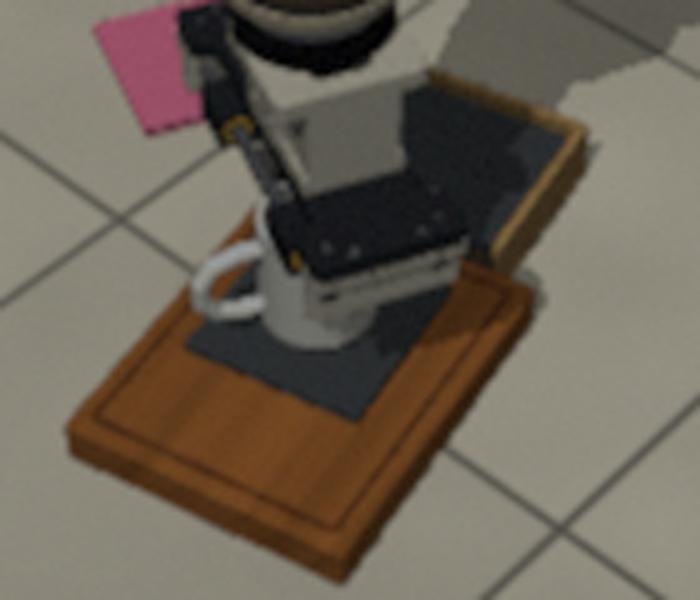

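The upright cup hovers over the middle of the slate (foot near crop (320,335)). I'll lower it slowly until contact.

Emit:
{"api": "move_arm", "payload": {"motion": [{"tx": 0, "ty": 0, "tz": 0.001, "twist": 0}, {"tx": 0, "ty": 0, "tz": 0.001, "twist": 0}, {"tx": 0, "ty": 0, "tz": 0.001, "twist": 0}, {"tx": 0, "ty": 0, "tz": 0.001, "twist": 0}, {"tx": 0, "ty": 0, "tz": 0.0005, "twist": 0}, {"tx": 0, "ty": 0, "tz": 0.0005, "twist": 0}, {"tx": 0, "ty": 0, "tz": 0, "twist": 0}]}}

```text
clock: 20.9
position: [0.5171, 0.043, 0.0622]
ee_rot: [-2.65, -1.687, 0.0]
force: [-0.0, -0.6, -1.4]
width: 0.634
gripper_force: 15.0
```

Emit:
{"api": "move_arm", "payload": {"motion": [{"tx": 0, "ty": 0, "tz": 0.0005, "twist": 0}, {"tx": 0, "ty": 0, "tz": 0.0005, "twist": 0}, {"tx": 0, "ty": 0, "tz": 0.0005, "twist": 0}, {"tx": 0, "ty": 0, "tz": 0, "twist": 0}]}}

```text
clock: 21.3
position: [0.5171, 0.043, 0.0608]
ee_rot: [2.65, 1.687, -0.0]
force: [0.1, 0.1, -2.1]
width: 0.637
gripper_force: 15.0
```

Emit:
{"api": "move_arm", "payload": {"motion": [{"tx": 0, "ty": 0, "tz": 0.0005, "twist": 0}, {"tx": 0, "ty": 0, "tz": 0.0005, "twist": 0}, {"tx": 0, "ty": 0, "tz": 0, "twist": 0}]}}

```text
clock: 21.6
position: [0.5171, 0.043, 0.0607]
ee_rot: [2.65, 1.687, 0.0]
force: [-4.0, -1.3, 12.1]
width: 0.636
gripper_force: 15.0
```

Emit:
{"api": "move_arm", "payload": {"motion": [{"tx": 0, "ty": 0, "tz": -0.0007, "twist": 0}, {"tx": 0, "ty": 0, "tz": 0, "twist": 0}]}}

```text
clock: 21.8
position: [0.5172, 0.0431, 0.0607]
ee_rot: [2.65, 1.687, 0.001]
force: [-1.5, -0.8, 3.8]
width: 0.637
gripper_force: 15.0
```

Emit:
{"api": "move_arm", "payload": {"motion": [{"tx": 0, "ty": 0, "tz": 0, "twist": 0}, {"tx": 0, "ty": 0, "tz": 0, "twist": 0}, {"tx": 0, "ty": 0, "tz": 0, "twist": 0}, {"tx": 0, "ty": 0, "tz": 0, "twist": 0}, {"tx": 0, "ty": 0, "tz": 0, "twist": 0}, {"tx": 0, "ty": 0, "tz": 0, "twist": 0}], "gripper": -1}}

```text
clock: 22.4
position: [0.5171, 0.043, 0.0605]
ee_rot: [2.65, 1.687, 0.0]
force: [-0.6, 0.8, -0.5]
width: 1.0
gripper_force: 0.0
```

Emit:
{"api": "move_arm", "payload": {"motion": [{"tx": 0, "ty": 0, "tz": -0.01, "twist": 0}, {"tx": 0, "ty": 0, "tz": -0.02, "twist": 0}, {"tx": 0, "ty": 0, "tz": -0.03, "twist": 0}, {"tx": 0, "ty": 0, "tz": -0.03, "twist": 0}, {"tx": -0.03, "ty": 0, "tz": -0.03, "twist": 0}, {"tx": -0.03, "ty": 0, "tz": -0.02, "twist": 0}, {"tx": -0.03, "ty": 0, "tz": 0, "twist": 0}, {"tx": -0.02, "ty": 0, "tz": 0, "twist": 0}, {"tx": 0, "ty": 0, "tz": 0, "twist": 0}, {"tx": 0, "ty": 0, "tz": 0, "twist": 0}]}}

```text
clock: 23.4
position: [0.4707, -0.0565, 0.2012]
ee_rot: [2.651, 1.686, 0.001]
force: [1.0, 0.5, -0.1]
width: 0.999
gripper_force: 0.0
```

```bash
python3 - <<'E'
from h import *
C=arm.calibration("wrist");s=arm.observe();print(s["position"],s["force"],s["width"])
im=save("wrist","w5");arm.get_image("side");arm.get_image("top")
for c,CC in(("wrist",C),("side",None),("top",None)):
  for q,z in(("cup",.037),("coaster_top",.029),("jar",0),("spoon",0),("bowl",0)):
    for r in arm.place_of(c,q)[:3]:
      px=np.array(r["point"])*[560,420];print(c,q,round(r["conf"],2),px.round(),at(c,px,z,CC).round(4))
E
```

```text
[ 0.47066666 -0.05649379  0.20117544] [ 1.04423867  0.52639583 -0.1057649 ] 0.9991708586304783
wrist cup 0.81 [288.  60.] [0.5197 0.0403 0.037 ]
wrist coaster_top 0.95 [207. 359.] [ 0.3203 -0.1882  0.029 ]
wrist coaster_top 0.61 [555.  84.] [ 0.7113 -0.0703  0.029 ]
wrist jar 0.84 [360. 379.] [ 0.4523 -0.306   0.    ]
side cup 0.83 [273. 233.] [0.5163 0.0467 0.037 ]
side coaster_top 0.84 [401. 234.] [ 0.2817 -0.1791  0.029 ]
side coaster_top 0.66 [250. 181.] [ 0.7089 -0.0591  0.029 ]
side coaster_top 0.57 [269. 232.] [0.5314 0.0455 0.029 ]
side jar 0.78 [375. 187.] [ 0.4478 -0.3106  0.    ]
side spoon 0.54 [147. 256.] [0.7183 0.2939 0.    ]
side bowl 0.36 [318. 150.] [ 0.6846 -0.3363  0.    ]
top coaster_top 0.81 [259. 206.] [0.5164 0.0428 0.029 ]
top coaster_top 0.77 [305. 130.] [ 0.715  -0.0724  0.029 ]
top jar 0.86 [394. 235.] [ 0.4494 -0.3004  0.    ]
top spoon 0.62 [169. 135.] [0.7099 0.285  0.    ]
top bowl 0.95 [399. 149.] [ 0.6778 -0.3212  0.    ]
```

View pics/w5.png

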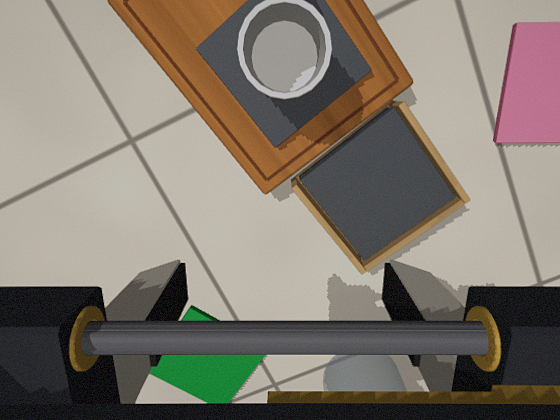

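The cup stands upright on the middle of the slate (wrist px (285,50)). The coaster is square on the board, the others are still in the holder, and the bystanders have not moved.

```bash
python3 -c "
from cell import arm
print(arm.sign_off())"
```

```text
the job is handed in; nothing more can be done
None
```

I slid the top coaster onto the board, where it lies flat and roughly square, and set the cup upright near its middle. The last pictures show the other coasters still in the holder and the jar, spoon and bowl where they were. I handed the job in at about 24 s; no verdict was returned.

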